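Stack the tote on its twin instead of nesting it

ROBOT

A 7-joint arm with a two-finger parallel gripper is mounted at the origin on the work surface; the furniture and walls round the work are solid. World frame = base frame: x ahead of the robot, y to its left, z up, the work surface at z = 0. Lengths are in m, angles in rad, forces in N, time in s.
With the tool pointing down it reaches from about 0.35 to 0.9 m from the base axis. Payload 19.9 kg.
Tool frame: the origin (TCP) lies midway between the tips of the shut fingers; the grasp point (between the pads) lies 19 mm behind it; z points along the fingers, y is the line along which they close (so a half turn about z gives the same grasp; the last joint's range is limited). The gripper opens to 85 mm and grips with 20 to 120 N. Pads are 22 mm wide; open, the fingers measure 114 mm over their backs; the gripper's body (76 mm by 85 mm) begins 54 mm behind the grasp point. The pads swing forward as they close: fully open they stand 13 mm farther back than shut.
Start: joints at [1.244, 0.417, -0.01, 1.614, 0.005, 1.111, -0.053], TCP at [0.176, -0.6, 0.201] pointing down, gripper open.
Joint ranges: [-2.81, 2.81], [-0.39, 2.02], [-1.27, 1.25], [0.06, 2.57], [-1.19, 4.33], [0.19, 2], [-2.82, 2.82]. Speed limits (rad/s): [1.89, 1.89, 2.39, 2.39, 3.01, 3.01, 3.01].

INTERFACE

Orientations are given as a unit quaternion [x, y, z, w].
In Python, from workcell import ctrl, snapshot, camera_info gives the robot as it stands.
- The arm moves only by the shell command python3 -m pendant 'ROWS' [FORCE]. ROWS is JSON, a list of rows, each a list of 7 numbers: the turn, a rotation vector about the tool's x, y, z as a fraction of full scale, then the shift along the tool's x, y, z as a fraction of full scale, then the closure, from 0 (fully open) to 1 (shut). In form: [[rx, ry, rz, x, y, z, gripper], ...]. A call has 1 to 10 rows; each row shifts and turns the commanded pose from where the row before left it, along the tool's axes as they then stand; what a row does not reach is not made up. Full scale, the value 1, is 1 m for a shift and 180 degrees for a turn. A row lasts 1/8 s, in which the tool goes at most 62.5 mm and 10.7 degrees, less where a joint would pass 70% of its speed; a pose out of reach is approached as far as the arm can. A call with a number of a shift or a turn outside -1 to 1 is refused whole. A call with a gripper value outside its range is refused whole. The fingers move at their own pace and stop on an object; FORCE is the grip in N (left out, the last holds). Time passes only in rows, so rows that do not move let the fingers close. It gives the time, the measured TCP pose, the force, the opening and the grip force at its end, in the units of the state.
- ctrl.observe(): the state, without advancing time (a new reading comes with each control period).
- snapshot(name): name is "scene" or "top"; returns the picture (384x512x3 uint8, red, green, blue); there is no depth.
- camera_info(name): a dict with "fx", "fy", "cx", "cy" (pixels), "extrinsics" (4x4, takes a point from world to camera coordinates). Camera axes: x right, y down, z forward; pixel columns grow to the right and rows downward; lengths in m; the calibration is good to about 2 mm. A picture is of the moment at which its call begins. camera_info takes no time and is no camera call.
- ctrl.sign_off(): hands the job in; it is judged then, once.
The state is a dict: "time_s": time; "joint_positions": joint angles; "qvel": joint speeds; "joint_torque": joint torques, N m; "tcp_pos": TCP position; "tcp_rot": TCP orientation; "ft_force": force on the tool from outside, world axes, zero at the start; "ft_torque": the same for the moment, N m; "gripper_width": finger opening in m; "grip_force": force on a finger pad.
Only numpy, scipy, OpenCV 4.12 (cv2) and the standard library are available. Lean on these libraries where they do the work, as an engineer would, in place of code of your own. Each camera call takes 0.05 s, during which the arm holds its last target. There are 200 camera calls.

TASK

Two identical narrow grey stack-nest totes: one rests on the plywood board, the other stands on end beside the board. Tip the standing one over onto its feet on the board, then lift it, turn it so that its low end comes over the high end of the resting tote (so that it stacks on top instead of nesting inside), and set it down with all four feet fully down in their seats, level. Leave the resting tote where it stands, do not disturb the loose things nearby, and let go.

Things in the scene. Friction and masses are not known exactly. Their poses are not given: they have to be found in the camera images.
- board: Plywood board fixed on the bench, 180 (x) x 370 (y) x 9 mm thick; origin at the centre of its underside, z up. One tote stands on end on the bench, 1 to 6 mm off the board's +y edge (at y = 185 mm), which acts as a 9 mm high stop.
- upper_tote: Tote that starts standing on its high (-x) end. Open, grey plastic, 0.18-0.35 kg, 164 long (x) x 60 wide over the rim (y) x 75 mm high (z), 2.5 mm walls, tapering to a 152 x 50 mm base. Origin: mid length and width, level with the undersides of its feet; z to the open top, x to the low end (wall 53 mm high, paper label; other walls 75 mm). At the start x is up, z points away from the board.
- upper_tote_low_end (a point): Mid top edge of the low end wall: x 80, z 53 mm in the tote's frame. At the start this wall is the top, about 157 mm above the bench, and the tote leans 5 degrees over the board. Pushed at this edge or the rims beside it (55 mm apart inside) towards the board, it passes its balance after another 17 degrees or so and falls onto its feet on the board, low end away from the stop.
- upper_tote_grip (a point): Place to grip the upper tote across its 60 mm width once it lies on its feet: mid width and length, z 67 mm in its frame. The outer sides are whole for x -11 to 38 mm and, all along, in the top 12 mm; elsewhere they have hollows (the pillars under the seats).
- upper_tote_foot (a point): Underside of one of the upper tote's four feet (x -56, y 21.25, z 0 mm in its frame). The feet are 15 (x) x 6.5 (y) x 5 mm high, at x = -56 and +28, y = +-21.25. Turned half round over the other tote, each foot comes over a seat.
- lower_tote: Identical tote (same size, frame, feet, seats, mass range) resting loose on its feet on the board. Its low end (+x) may point any way. A tote on top with the same facing nests, only about 37 mm higher; turned by half a turn, centre over centre, it stacks 63 mm higher.
- lower_tote_seat (a point): Top of one of the lower tote's four seats (x 56, y 22, z 63 mm in its frame). Seats are ledges inside the side walls, 12 mm below the rim, at x = +56 and -28, y = +-22. Stops 3.5 mm high at both ends of a seat leave 19 mm in x for a foot (2 mm play each way, in y too about 2 mm); a foot caught on a stop stands 3.5 mm proud.
- masking_tape: Loose roll of masking tape lying flat on the bench, 95 mm across, 24 mm high; bystander.
- sanding_block: Loose sanding block, 63 x 116 x 31 mm, on the bench; bystander.
- tape_measure: Loose tape measure, 38 x 85 x 60 mm, on the bench; bystander.

How it is judged:
By the outcome, as a careful person would: the job done as asked, in the order asked, and still so for the second after the job is handed in, with the robot touching nothing.
It also fails if it takes over 72 s, if anything falls off the work surface, if the arm or the gripper's body presses on something with over 40 N, if the wrist force passes 120 N, or if a joint passes its speed limit or range.

## Working session

There is one attempt and no reset: what is moved stays moved. The work goes in short steps, Python scripts to look and compute and a shell command to move; the robot and the scene stay as the last step left them, time stands still between calls to the robot, and variables do not carry over. Pictures are saved under pics/ and viewed, at most 10 in all, crops included, and the job is handed in when it is done.

```bash
mkdir -p pics; ls
python3 - <<'E'
from workcell import ctrl,snapshot,camera_info
import cv2,numpy as np
for n in("scene","top"):
    cv2.imwrite(f"pics/{n}0.png",cv2.cvtColor(snapshot(n),cv2.COLOR_RGB2BGR))
    c=camera_info(n);print(n,c["fx"],c["fy"],c["cx"],c["cy"],np.round(c["extrinsics"],4).tolist())
o=ctrl.observe();print(o["tcp_pos"],o["tcp_rot"],o["gripper_width"],o["time_s"])
E
```

```text
pics
scene 460.1127218599531 460.1127218599531 256.3126458635631 190.77318866676686 [[0.8219, -0.5692, 0.0193, -0.3865], [-0.3487, -0.5296, -0.7733, 0.2051], [0.4504, 0.6289, -0.6338, 1.5472], [0.0, 0.0, 0.0, 1.0]]
top 366.4496085198849 366.4496085198849 256.91623769821575 192.4455023294579 [[-0.0261, -0.9997, -0.0045, -0.083], [-0.9902, 0.0264, -0.137, 0.4208], [0.137, 0.0009, -0.9906, 1.1776], [0.0, 0.0, 0.0, 1.0]]
[ 0.17608998 -0.59933644  0.20053107] [ 9.89808115e-01  1.42406446e-01 -1.16668029e-04 -5.35248520e-04] 0.08538006703651577 0.1
```

View pics/scene0.png

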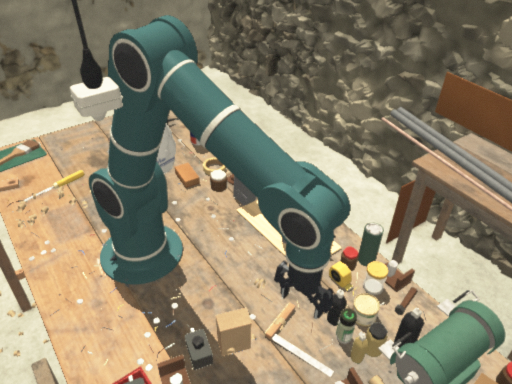

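View pics/top0.png

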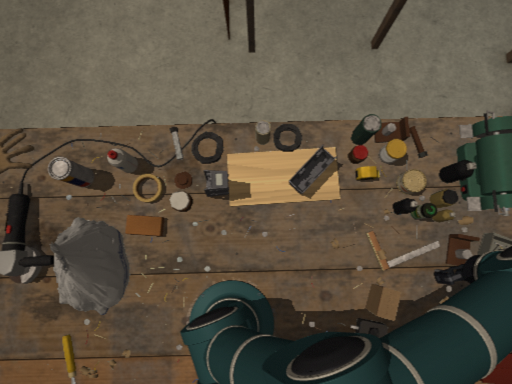

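The top view shows the board at px (228–340, 150–205), the standing tote at its left edge (216,182), and the resting tote lying diagonally at about (314,172). The scene view is blocked by the arm. I'll enlarge the top view and compute positions.

```bash
cat > h.py <<'E'
import numpy as np,cv2
from workcell import ctrl,snapshot,camera_info
def ray(n,u,v,z):
    c=camera_info(n);E=np.array(c["extrinsics"]);R,t=E[:3,:3],E[:3,3]
    o=-R.T@t;d=R.T@np.array([(u-c["cx"])/c["fx"],(v-c["cy"])/c["fy"],1])
    return o+d*(z-o[2])/d[2]
def proj(n,p):
    c=camera_info(n);E=np.array(c["extrinsics"]);q=E[:3,:3]@p+E[:3,3]
    return np.array([c["fx"]*q[0]/q[2]+c["cx"],c["fy"]*q[1]/q[2]+c["cy"]])
def snap(n,f,box=None,s=1):
    im=cv2.cvtColor(snapshot(n),cv2.COLOR_RGB2BGR);cv2.imwrite(f"pics/raw_{f}.png",im)
    if box: x0,y0,x1,y1=box;im=im[y0:y1,x0:x1]
    cv2.imwrite(f"pics/{f}.png",cv2.resize(im,None,fx=s,fy=s,interpolation=cv2.INTER_CUBIC))
E
python3 - <<'E'
from h import *
im=cv2.imread("pics/top0.png")
cv2.imwrite("pics/top0c.png",cv2.resize(im[140:215,195:350],None,fx=5,fy=5,interpolation=cv2.INTER_CUBIC))
hsv=cv2.cvtColor(im,cv2.COLOR_BGR2HSV)
m=cv2.inRange(hsv,(10,50,150),(30,200,255));m[:, :220]=0;m[:,345:]=0;m[:145]=0;m[210:]=0
c=max(cv2.findContours(m,0,2)[0],key=cv2.contourArea);r=cv2.minAreaRect(cv2.convexHull(c));b=cv2.boxPoints(r)
P=np.array([ray("top",*p,.009) for p in b]);print(b.round(1).tolist(),P.round(4).tolist(),P.mean(0))
E
```

```text
[[226.39999389648438, 153.60000610351562], [335.79998779296875, 146.5], [339.20001220703125, 198.5], [229.8000030517578, 205.60000610351562]] [[0.5572, 0.0062, 0.009], [0.5719, -0.3666, 0.009], [0.3936, -0.368, 0.009], [0.3795, -0.0025, 0.009]] [ 0.47554238 -0.18271855  0.009     ]
```

View pics/top0c.png

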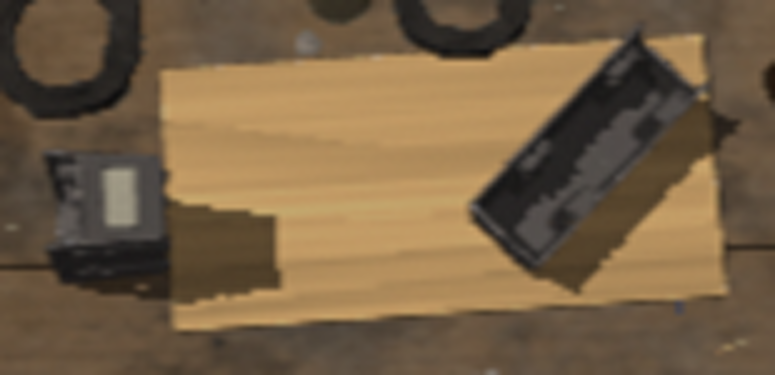

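The crop shows the board corners at crop px (162,70), (703,35), (727,295) and (174,330). The standing tote's end wall has its label at (120,197). The lower tote's rim corners are (637,33), (700,92), (535,268) and (472,205). Its seats sit nearer the upper-right end, so that should be its low end. I'll check this numerically.

Run:
```python
from h import *
f=lambda u,v,z:ray("top",u/5+195-.4,v/5+140-.4,z)
for n,p in dict(label=(120,197,.16),rimL1=(45,155,.16),rimL2=(57,245,.16),baseR1=(162,158,.16),baseR2=(165,240,.16)).items(): print(n,f(*p).round(4))
b=[f(*p,.009) for p in[(162,70),(703,35),(727,295),(174,330)]];print("board",np.round(b,4).tolist())
r=np.array([f(*p,.084) for p in[(637,33),(700,92),(535,268),(472,205)]]);print("rim",r.round(4).tolist(),r.mean(0))
s=np.array([f(*p,.072) for p in[(535,155),(625,65),(650,130),(565,215)]]);
ax=(r[0]+r[1]-r[2]-r[3])/2;L=np.linalg.norm(ax);ax/=L;print(L,np.degrees(np.arctan2(ax[1],ax[0])),(s-r.mean(0))@ax)
# bystanders
for n,p in dict(cup=(180,200),ring=(208,148),tm=(368,172),brown=(183,180)).items(): print(n,ray("top",*p,.03).round(3))
```

```text
label [0.4433 0.0177 0.16  ]
rimL1 [0.4697 0.0617 0.16  ]
rimL2 [0.4157 0.055  0.16  ]
baseR1 [ 0.466  -0.0074  0.16  ]
baseR2 [ 0.4169 -0.0085  0.16  ]
board [[0.5571, 0.0041, 0.009], [0.5715, -0.3644, 0.009], [0.3931, -0.3705, 0.009], [0.3794, -0.0013, 0.009]]
rim [[0.5543, -0.3057, 0.084], [0.5147, -0.3438, 0.084], [0.4047, -0.2342, 0.084], [0.4458, -0.1962, 0.084]] [ 0.47985848 -0.2699802   0.084     ]
0.15473040845694136 -45.083696423188364 [-0.02261004  0.06067396  0.04009783 -0.0380681 ]
cup [0.4   0.159 0.03 ]
ring [0.573 0.066 0.03 ]
tm [ 0.477 -0.463  0.03 ]
brown [0.466 0.149 0.03 ]
```

Confirmed: the lower tote faces about −45° and is centred near (0.480, −0.270), and the board is turned about 2°. Next I raise the arm and turn the tool to yaw ≈ 92°.

```bash
python3 -m pendant '[[0,0,-0.053,0,0,-0.015,1],[0,0,-0.053,0,0,-0.015,1],[0,0,-0.053,0,0,-0.015,1],[0,0,-0.053,0,0,-0.015,1],[0,0,-0.053,0,0,-0.015,1],[0,0,-0.053,0,0,-0.015,1],[0,0,-0.053,0,0,-0.015,1],[0,0,-0.053,0,0,-0.005,1]]'
python3 - <<'E'
from h import *
from scipy.spatial.transform import Rotation as R
o=ctrl.observe();print(o["time_s"],o["tcp_pos"],R.from_quat(o["tcp_rot"]).as_matrix().round(3).tolist(),np.round(o["joint_positions"],2))
E
```

```text
time_s: 1.1
tcp_pos: [0.1762, -0.5997, 0.3117]
tcp_rot: [0.688, 0.725, -0.0, 0.0]
ft_force: [-0.5, -0.6, -0.4]
gripper_width: -0.0001
grip_force: 0.0
1.1 [ 0.17622364 -0.59974433  0.31168599] [[-0.052, 0.999, 0.0], [0.999, 0.052, -0.0], [-0.0, 0.0, -1.0]] [ 1.42  0.35 -0.24  1.46  0.09  1.34  1.22]
```

```bash
python3 -m pendant '[[0,0,0,0.02,0.058,0,1],[0,0,0,0.02,0.058,0,1],[0,0,0,0.02,0.058,0,1],[0,0,0,0.02,0.058,0,1],[0,0,0,0.02,0.058,0,1],[0,0,0,0.058,0.002,0,1],[0,0,0,0.058,0.002,0,1],[0,0,0,0.058,0.002,0,1],[0,0,0,0.058,0.002,0,1],[0,0,0,0.058,0.002,0,1]]'
python3 -m pendant '[[0,0,0,0.058,0.002,0,1],[0,0,0,0.058,0.002,0,1],[0,0,0,0.058,0.002,0,1],[0,0,0,0.058,0.002,0,1],[0,0,0,0.058,0.002,0,1],[0,0,0,0.015,0,0,1]]'
```

```text
time_s: 2.35
tcp_pos: [0.4571, -0.1941, 0.3109]
tcp_rot: [0.69, 0.724, -0.0, -0.0]
ft_force: [1.3, 0.5, 0.3]
gripper_width: 0.0005
grip_force: 0.0
time_s: 3.1
tcp_pos: [0.4524, 0.1127, 0.3112]
tcp_rot: [0.689, 0.725, 0.0, -0.0]
ft_force: [-0.1, -1.5, -0.6]
gripper_width: 0.0001
grip_force: 0.0
```

```bash
python3 -m pendant '[[0,0,0,0,-0.009,0.055,1],[0,0,0,0,0,0.06,1],[0,0,0,0,0,0.056,1],[0,0,0,0,0,0,1]]'
python3 - <<'E'
from h import *
snap("scene","s1");snap("top","t1")
a=cv2.imread("pics/raw_s1.png")[150:310,170:400];b=cv2.imread("pics/raw_t1.png")[130:230,190:350]
a=cv2.resize(a,None,fx=2.3,fy=2.3,interpolation=2);b=cv2.resize(b[:78],(a.shape[1],258),interpolation=2)
cv2.imwrite("pics/c1.png",np.vstack([a,b][:1]+[b[:230]]))
print(a.shape)
E
```

```text
time_s: 3.6
tcp_pos: [0.4419, 0.1085, 0.1377]
tcp_rot: [0.69, 0.724, -0.002, -0.002]
ft_force: [0.2, -0.9, 0.2]
gripper_width: -0.0001
grip_force: 0.0
(368, 529, 3)
```

View pics/c1.png

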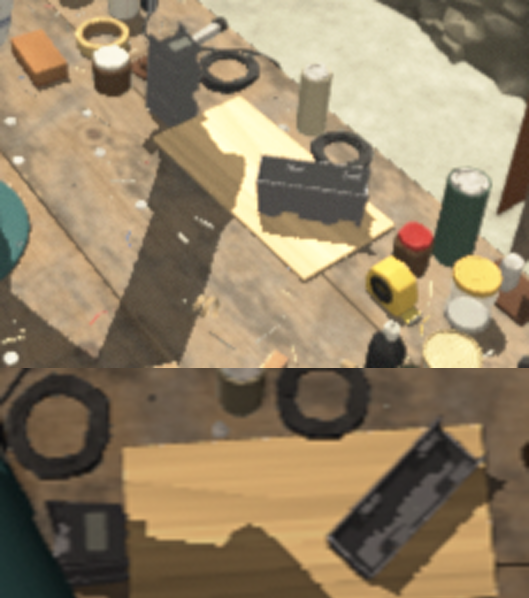

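Run:
```python
from h import *
print(proj("scene",np.array([.4419,.1085,.1377])),proj("top",np.array([.4419,.1085,.1377])),proj("scene",np.array([.443,.0177,.16])))
a=cv2.imread("pics/raw_s1.png")[60:260,60:320]
cv2.imwrite("pics/c2.png",cv2.resize(a,None,fx=3,fy=3,interpolation=2))
```

```text
[234.36899592 160.69686541] [189.20813453 181.53981561] [248.15988193 167.87317446]
```

View pics/c2.png

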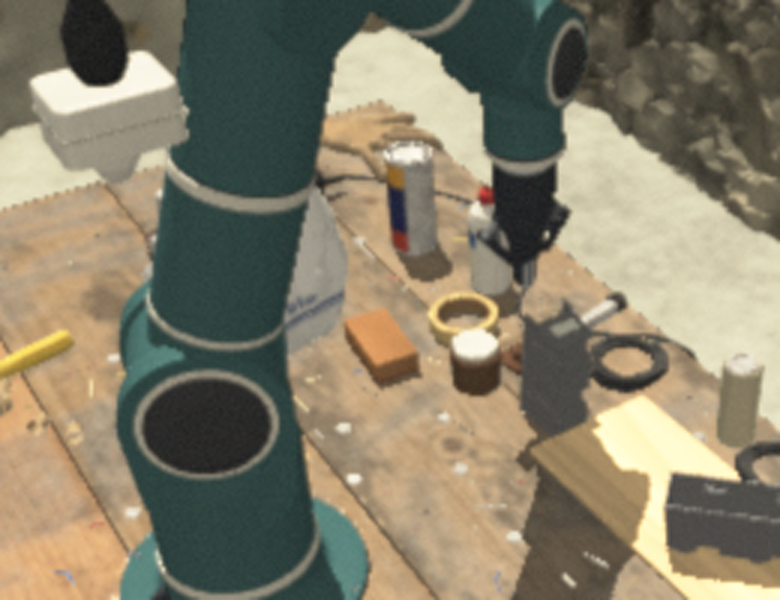

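The gripper is behind the standing tote, with the fingertips at about crop px (523,290) beside its label end. Now I push towards the board.

```bash
python3 -m pendant '[[0,0,0,-0.02,0,0,1],[0,0,0,-0.015,0,0,1],[0,0,0,-0.01,0,0,1],[0,0,0,-0.01,0,0,1],[0,0,0,-0.01,0,0,1],[0,0,0,-0.01,0,0,1]]'
python3 -m pendant '[[0,0,0,-0.01,0,0,1],[0,0,0,-0.01,0,0,1],[0,0,0,-0.01,0,0,1],[0,0,0,0,0,0,1]]'
python3 - <<'E'
from h import *
snap("scene","s2",(170,120,340,260),3)
E
```

```text
time_s: 4.45
tcp_pos: [0.4478, 0.0333, 0.1403]
tcp_rot: [0.69, 0.724, 0.0, 0.0]
ft_force: [-0.6, -0.2, -0.1]
gripper_width: 0.0002
grip_force: 0.0
time_s: 4.95
tcp_pos: [0.4491, 0.0031, 0.14]
tcp_rot: [0.691, 0.723, -0.0, -0.0]
ft_force: [0.1, -0.6, 0.2]
gripper_width: -0.0002
grip_force: 0.0
```

View pics/s2.png

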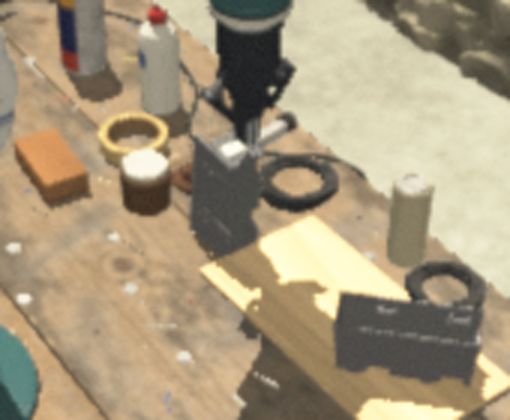

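The tote leans a little more, with its top at about (225,150). I'll keep pushing.

```bash
python3 -m pendant '[[0,0,0,-0.01,0,0,1],[0,0,0,-0.01,0,0,1],[0,0,0,-0.01,0,0,1],[0,0,0,-0.01,0,0,1],[0,0,0,-0.01,0,0,1],[0,0,0,0,0,0,1],[0,0,0,0,0,0,1]]'
python3 - <<'E'
from h import *
snap("scene","s3",(170,120,340,260),3)
E
```

```text
time_s: 5.88
tcp_pos: [0.4515, -0.0458, 0.1401]
tcp_rot: [0.69, 0.724, 0.0, -0.0]
ft_force: [-0.3, 0.4, -0.1]
gripper_width: 0.0003
grip_force: 0.0
```

View pics/s3.png

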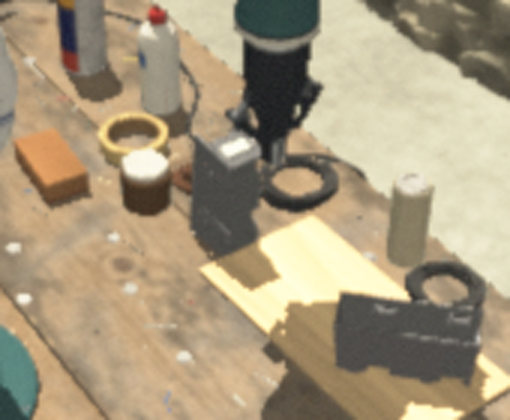

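Run:
```python
from h import *
q=lambda p:((proj("scene",np.array(p))-[170,120])*3).round(0)
print("tcp",q([.4515,-.0458,.14]),"label",q([.4433,.0177,.16]))
im=cv2.imread("pics/raw_s3.png")
# triangulate label: bright pixels near crop (237,150)
sub=im[155:185,235:265];m=(sub.min(2)>170).astype(np.uint8)
n,l,st,c=cv2.connectedComponentsWithStats(m);print([(st[i,4],(c[i]+[235,155]).round(1).tolist()) for i in range(1,n)])
i=1+np.argmax(st[1:,4]);uv=c[i]+[235,155]
t=cv2.imread("pics/raw_t1.png")[165:195,205:230].astype(int)
t0=cv2.imread("pics/top0.png")[165:195,205:230].astype(int);m=(t0.min(2)>120).astype(np.uint8)
n,l,st,c2=cv2.connectedComponentsWithStats(m);print([(st[i,4],(c2[i]+[205,165]).round(1).tolist()) for i in range(1,n)])
j=1+np.argmax(st[1:,4]);uw=c2[j]+[205,165]
for z in(.1,.12,.14,.16,.18):print(z,ray("scene",*uv,z).round(4),ray("top",*uw,z).round(4))
for z in(.0,.009):print(z,"base corner",ray("scene",170+235/3,120+255/3,z).round(3),"left board corner",ray("scene",170+203/3,120+270/3,z).round(3))
snap("top","t3",(190,130,350,215),5)
```

```text
tcp [270. 182.] label [235. 144.]
[(np.int32(43), [247.9, 168.7])]
[(np.int32(46), [218.6, 179.2])]
0.1 [0.4848 0.081  0.1   ] [0.4535 0.024  0.1   ]
0.12 [0.4696 0.0587 0.12  ] [0.45   0.0219 0.12  ]
0.14 [0.4545 0.0364 0.14  ] [0.4464 0.0198 0.14  ]
0.16 [0.4393 0.0142 0.16  ] [0.4428 0.0176 0.16  ]
0.18 [ 0.4242 -0.0081  0.18  ] [0.4393 0.0155 0.18  ]
0.0 base corner [0.434 0.    0.   ] left board corner [ 0.384 -0.001  0.   ]
0.009 base corner [ 0.428 -0.008  0.009] left board corner [ 0.379 -0.01   0.009]
```

View pics/t3.png

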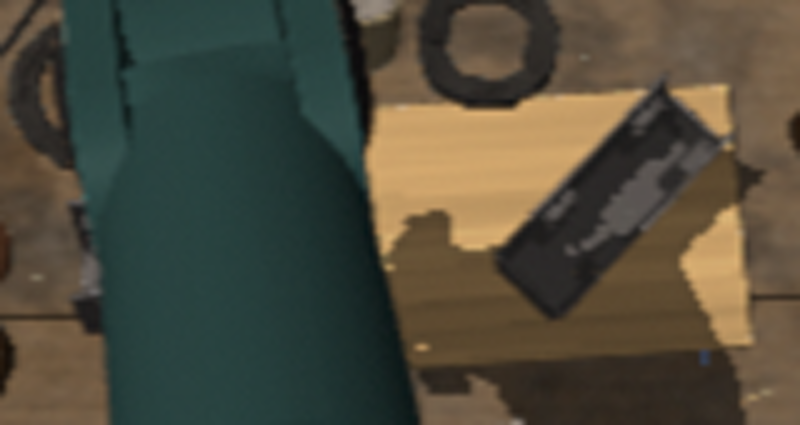

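Run:
```python
from h import *
a=cv2.imread("pics/raw_s3.png")[145:205,230:280];b=cv2.imread("pics/raw_s2.png")[145:205,230:280];
im=np.hstack([cv2.resize(x,None,fx=8,fy=8,interpolation=2) for x in(b,a)])
for p,o in(((.4491,.0031,.14),0),((.4515,-.0458,.14),400)):
    u=(proj("scene",np.array(p))-[230,145]+.5)*8;cv2.circle(im,(int(u[0]+o),int(u[1])),4,(0,0,255),-1)
cv2.imwrite("pics/z3.png",im)
```

```text
(no output)
```

View pics/z3.png

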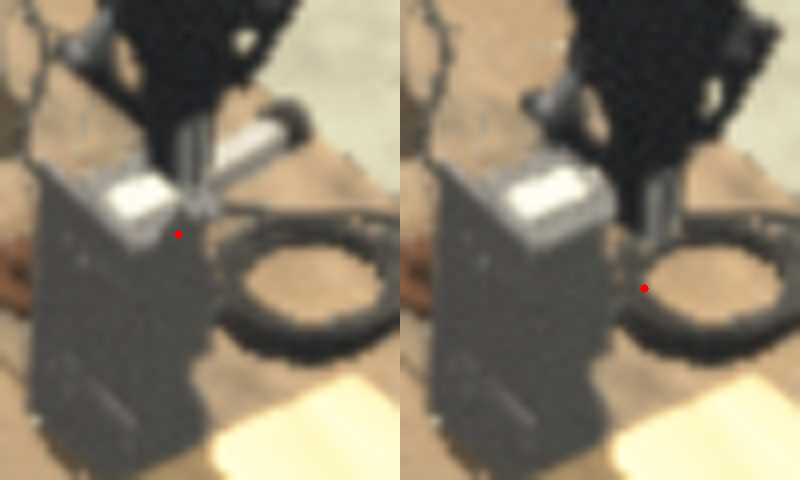

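The fingertip appears about 7 px higher than the reported TCP, so the fingers passed just over the tote, which hasn't moved. I'll touch the board lightly with the tip to check the height offset.

```bash
python3 -m pendant '[[0,0,0,-0.04,0,0,1],[0,0,0,0,0,0.05,1],[0,0,0,0,0,0.045,1],[0,0,0,0,0,0.01,1],[0,0,0,0,0,0.005,1],[0,0,0,0,0,0.0,1]]'
python3 - <<'E'
from h import *
o=ctrl.observe();p=o["tcp_pos"];print(p,o["tcp_rot"]);
snap("scene","s4");im=cv2.imread("pics/raw_s4.png")[160:240,225:305]
im=cv2.resize(im,None,fx=7,fy=7,interpolation=2);u=(proj("scene",p)-[225,160]+.5)*7;cv2.circle(im,(int(u[0]),int(u[1])),4,(0,0,255),-1)
cv2.imwrite("pics/z4.png",im)
E
```

```text
time_s: 6.72
tcp_pos: [0.4541, -0.0861, 0.0311]
tcp_rot: [0.69, 0.724, 0.0, 0.001]
ft_force: [1.0, 0.4, -0.3]
gripper_width: -0.0002
grip_force: 0.0
[ 0.4540955  -0.08605473  0.03113018] [6.90225242e-01 7.23594227e-01 3.03006053e-04 6.46619426e-04]
```

View pics/z4.png

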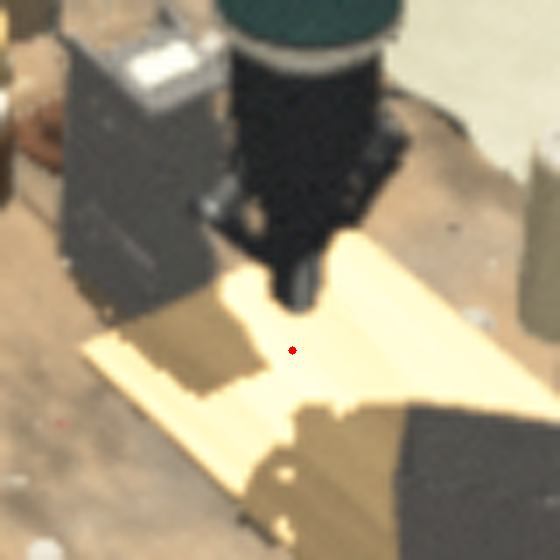

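The tip sits at (300,308), about 6 px above the predicted (292,350). The ten views are used up, so everything from here is by numbers. I'll continue down to contact.

```bash
python3 -m pendant '[[0,0,0,0,0,0.01,1],[0,0,0,0,0,0.004,1],[0,0,0,0,0,0.0,1]]'
python3 -m pendant '[[0,0,0,0,0,0.004,1],[0,0,0,0,0,0.0,1]]'
```

```text
time_s: 7.15
tcp_pos: [0.4531, -0.0859, 0.0158]
tcp_rot: [0.69, 0.724, -0.0, -0.0]
ft_force: [1.0, -0.0, 0.0]
gripper_width: 0.0005
grip_force: 0.0
time_s: 7.4
tcp_pos: [0.4532, -0.086, 0.0119]
tcp_rot: [0.69, 0.724, -0.0, -0.0]
ft_force: [0.6, -0.4, -0.1]
gripper_width: -0.0001
grip_force: 0.0
```

```bash
python3 -m pendant '[[0,0,0,0,0,0.004,1],[0,0,0,0,0,0.0,1]]' | egrep 'tcp_pos|force'
python3 -m pendant '[[0,0,0,0,0,0.004,1],[0,0,0,0,0,0.0,1]]'| egrep 'tcp_pos|ft_force'
```

```text
tcp_pos: [0.4532, -0.086, 0.0078]
ft_force: [-0.4, 0.7, 0.4]
grip_force: 0.0
tcp_pos: [0.4532, -0.086, 0.0038]
ft_force: [1.1, -0.2, -0.1]
```

```bash
python3 -m pendant '[[0,0,0,0,0,0.005,1],[0,0,0,0,0,0.0,1]]' | egrep 'tcp_pos|ft_force'
python3 -m pendant '[[0,0,0,0,0,0.004,1],[0,0,0,0,0,0.0,1]]'| egrep 'tcp_pos|ft_force'
python3 - <<'E'
from h import *
o=ctrl.observe();p=o["tcp_pos"];u=proj("scene",p);print(u)
snap("scene","s5");im=cv2.imread("pics/raw_s5.png");x=int(u[0])
# column brightness around tip, minus clear board
for y in range(int(u[1])-14,int(u[1])+8):print(y,im[y,x-6:x+9].max(1) if 0 else im[y,x-6:x+9].mean(1).astype(int))
E
```

```text
tcp_pos: [0.4531, -0.0859, -0.0013]
ft_force: [-0.9, -0.1, 0.4]
tcp_pos: [0.4532, -0.086, -0.0052]
ft_force: [0.0, 0.6, -0.8]
[265.74130935 216.92341335]
202 [ 43  51  55  40  40  33  36  36  36  38  37  50 118 208 237]
203 [ 82  44  34  37  34  38  35  38  34  38  46  73 161 228 237]
204 [174  93  49  36  39  37  35  39  42  54  81 122 204 232 236]
205 [178 178 123  69  39  34  38  40  51  63  89 139 217 234 235]
206 [160 197 220 159  65  38  43  59  95  88  98 156 228 236 235]
207 [152 200 237 221  94  38  44  72 108 100 100 147 225 237 236]
208 [145 171 213 218  98  38  43  77 107  97 104 161 232 237 237]
209 [144 152 195 224 110  40  46  75 108  91 126 199 237 238 238]
210 [141 142 167 194 141  82  52  77 106  92 149 221 238 239 238]
211 [142 140 144 151 169 187 105  91 111 111 172 228 238 239 239]
212 [140 141 148 166 199 231 208 170 162 200 231 238 239 239 239]
213 [161 165 195 230 234 241 237 234 233 234 240 242 242 239 238]
214 [228 231 235 242 242 242 235 213 208 208 220 239 241 239 232]
215 [241 242 242 243 243 237 202 157 153 155 174 217 232 210 191]
216 [240 242 242 242 242 234 166 142 139 142 149 170 190 155 146]
217 [237 240 242 242 237 208 153 142 141 142 142 148 151 144 142]
218 [234 237 240 242 240 224 156 141 140 140 141 139 146 145 142]
219 [235 235 235 238 239 231 162 141 142 140 139 139 143 146 149]
220 [236 234 225 203 201 193 148 142 140 139 140 141 143 144 147]
221 [236 229 187 144 139 141 141 144 142 142 141 143 144 144 146]
222 [232 193 142 137 142 134 135 140 143 142 141 143 142 140 146]
223 [226 155 136 166 208 144 130 134 140 139 142 144 142 141 141]
```

```bash
python3 -m pendant '[[0,0,0,0,0,0.003,1],[0,0,0,0,0,0.0,1]]' | egrep 'tcp_pos|ft_force'
python3 -m pendant '[[0,0,0,0,0,0.003,1],[0,0,0,0,0,0.0,1]]'| egrep 'tcp_pos|ft_force'
python3 -m pendant '[[0,0,0,0,0,0.003,1],[0,0,0,0,0,0.0,1]]'| egrep 'tcp_pos|ft_force'
python3 - <<'E'
from h import *
for z in(.009,.013,.02):print(ray("scene",267,212,z))
E
```

```text
tcp_pos: [0.4532, -0.086, -0.0081]
ft_force: [-0.3, -0.0, 0.3]
tcp_pos: [0.4532, -0.086, -0.0111]
ft_force: [-0.2, 0.5, 0.3]
tcp_pos: [0.4532, -0.086, -0.0141]
ft_force: [-0.2, 0.3, 0.3]
[ 0.46333032 -0.07900024  0.009     ]
[ 0.46061936 -0.08253528  0.013     ]
[ 0.45587519 -0.0887216   0.02      ]
```

```bash
for i in 1; do :; done; python3 -m pendant '[[0,0,0,0,0,0.002,1],[0,0,0,0,0,0.0,1]]' | egrep 'tcp_pos|ft_force'
python3 -m pendant '[[0,0,0,0,0,0.002,1],[0,0,0,0,0,0.0,1]]'| egrep 'tcp_pos|ft_force'
```

```text
tcp_pos: [0.4532, -0.086, -0.0161]
ft_force: [-0.3, -0.1, 0.8]
tcp_pos: [0.4533, -0.086, -0.018]
ft_force: [0.5, 0.4, -0.0]
```

```bash
python3 -m pendant '[[0,0,0,0,0,0.002,1],[0,0,0,0,0,0.0,1]]'| egrep 'tcp_pos|ft_force'
```

```text
tcp_pos: [0.4532, -0.086, -0.0201]
ft_force: [-0.1, 0.1, -0.2]
```

```bash
python3 -m pendant '[[0,0,0,0,0,0.002,1],[0,0,0,0,0,0.0,1]]'| egrep 'tcp_pos|ft_force'
python3 - <<'E'
from h import *
snap("scene","s6");im=cv2.imread("pics/raw_s6.png")
for y in range(206,226):print(y,im[y,258:276].mean(1).astype(int))
o=ctrl.observe();print(o["joint_torque"],o["ft_force"],o["gripper_width"])
E
```

```text
tcp_pos: [0.4535, -0.086, -0.0212]
ft_force: [-7.8, 0.9, 27.0]
206 [ 55  41  41  39  36  41  38  40  35  37  40  38  73 164 229 235 234 236]
207 [109  67  46  41  36  34  37  34  39  43  56  72 119 208 235 236 235 235]
208 [134 116  82  55  45  41  34  36  43  53  67  90 141 220 237 236 237 235]
209 [139 136 123 102  88  46  33  45  66  96  92  99 161 232 238 237 238 236]
210 [143 141 139 132 115  55  38  50  76 103  90  99 164 236 238 238 238 237]
211 [141 142 138 137 111  49  39  47  75 106  87 100 168 235 239 239 239 237]
212 [142 141 145 140 126  69  38  48  74 104  87 115 186 236 236 236 237 235]
213 [147 162 165 191 220 158  65  47  76 106  92 145 217 232 206 197 198 198]
214 [191 228 231 235 239 221 114  58  81 106  97 138 183 192 153 142 142 139]
215 [230 241 242 242 242 234 148 103 107 116 117 139 147 149 141 139 134 133]
216 [236 240 242 242 242 235 163 131 131 130 135 144 146 143 141 142 141 135]
217 [235 237 240 242 242 235 164 141 139 139 138 144 145 146 142 140 137 138]
218 [235 235 236 238 239 232 162 141 141 141 140 141 140 147 144 142 140 140]
219 [236 235 226 202 202 193 149 141 141 143 139 141 141 142 145 147 144 139]
220 [236 227 188 143 140 144 139 141 140 139 142 140 141 143 145 146 148 145]
221 [232 191 142 135 142 132 134 139 142 142 141 141 143 142 145 145 148 145]
222 [226 157 137 162 201 141 128 134 138 139 141 142 141 142 144 144 146 145]
223 [191 140 133 151 175 134 126 130 134 137 143 140 140 140 142 143 144 146]
224 [139 131 131 134 138 133 131 128 129 134 140 142 142 140 142 141 142 144]
225 [129 128 132 132 135 134 130 132 132 130 133 139 141 143 142 142 139 141]
[-2.62842765e-01 -6.33955479e+01 -7.27600336e+00 -2.24106199e+01
  5.33083063e-01 -2.04333432e+00 -1.29606365e-02] [-6.60351254  0.38499738 26.53757058] 1.5027459309683561e-05
```

Contact came at a reported z of −0.0205 with the board top at 0.009, so real z ≈ reported + 0.029. Now I go back over the tote and push lower.

```bash
python3 -m pendant '[[0,0,0,0,0,-0.06,1],[0,0,0,0,0,-0.06,1],[0,0,0,0,0,-0.06,1],[0,0,0,0,0,-0.02,1],[0,0,0,0.05,0,0,1],[0,0,0,0.055,0,0,1],[0,0,0,0.05,0,0,1],[0,0,0,0.04,0,0,1],[0,0,0,0,0,0.04,1],[0,0,0,0,0,0.03,1]]'| egrep 'time|tcp_pos|ft_force'
python3 - <<'E'
from h import *
print(ray("scene",266.5,215,.009))
E
```

```text
time_s: 11.5
tcp_pos: [0.4438, 0.1091, 0.1069]
ft_force: [-0.4, -1.1, 0.4]
[ 0.45219532 -0.0913352   0.009     ]
```

```bash
P='tcp_pos|ft_force'; python3 -m pendant '[[0,0,0,-0.02,0,0,1],[0,0,0,-0.015,0,0,1],[0,0,0,-0.01,0,0,1],[0,0,0,-0.01,0,0,1]]'| egrep "$P"
python3 -m pendant '[[0,0,0,-0.01,0,0,1],[0,0,0,-0.01,0,0,1]]'| egrep "$P"
python3 -m pendant '[[0,0,0,-0.01,0,0,1],[0,0,0,-0.01,0,0,1]]'| egrep "$P"
python3 -m pendant '[[0,0,0,-0.01,0,0,1],[0,0,0,-0.005,0,0,1]]'| egrep "$P"
```

```text
tcp_pos: [0.447, 0.0533, 0.1084]
ft_force: [-0.4, 0.4, -0.8]
tcp_pos: [0.4478, 0.0333, 0.1082]
ft_force: [0.7, -0.3, -0.7]
tcp_pos: [0.4487, 0.0132, 0.1081]
ft_force: [-0.2, -0.1, -0.8]
tcp_pos: [0.4494, -0.0018, 0.1081]
ft_force: [0.5, 0.3, -0.4]
```

```bash
cat >> h.py <<'E'
def label(f):
    snap("scene",f);im=cv2.imread(f"pics/raw_{f}.png");old=cv2.imread("pics/raw_s1.png")
    sub=im[150:215,235:290].astype(int);m=((sub.min(2)>165)&(sub.max(2)-sub.min(2)<35)).astype(np.uint8)
    n,l,st,c=cv2.connectedComponentsWithStats(m);print("label",[(int(st[i,4]),(c[i]+[235,150]).round(1).tolist()) for i in range(1,n) if st[i,4]>5])
    g=(im.max(2)<95).astype(np.uint8)[150:230,225:300][::4,::2]
    print("\n".join("".join("#" if v else "." for v in r) for r in g))
E
python3 -c "
from h import *
label('s7')"
```

```text
label []
..........############................
.........############.................
.........#.#######.##.................
...#....##..#######..#................
..........#######.....................
............##.#......................
.............#.#..##.####.............
...####.....#..######.....#...........
#......#..#######..........##.........
#.......########.....######...........
......###############.................
.......############...................
........########......................
.......######.........................
......................................
......................................
......................................
......................................
..............................#####..#
............##...............#########
```

```bash
P='tcp_pos|ft_force'; python3 -m pendant '[[0,0,0,-0.01,0,0,1],[0,0,0,-0.01,0,0,1],[0,0,0,0,0,0,1],[0,0,0,0,0,0,1]]'| egrep "$P"
python3 -c "
from h import *
label('s8')"
```

```text
tcp_pos: [0.4503, -0.021, 0.1081]
ft_force: [-0.2, -0.4, 0.6]
label [(8, [272.2, 160.5])]
...........###########................
...........#############..............
...........###########................
...#....#.##.######.##................
..........##########..................
.............#####....................
..............##..########............
...####...................#...........
#......#........##.........##.........
#...........#####.#########...........
...........########..##...............
..........##..####..#.................
..........####.#########..............
..........################............
............#.############.#..........
...............#############..........
................###########...........
..................#####...............
......................###.....########
.............................#########
```

The silhouette has dropped onto the board. I'll lift clear, move aside while opening, and measure both totes.

```bash
python3 -m pendant '[[0,0,0,0.03,0,-0.05,1],[0,0,0,0.055,0,-0.03,0.5],[0,0,0,0.055,0,-0.02,0],[0,0,0,0.03,0,0,0],[0,0,0,0,0,0,0]]'| egrep "time|tcp_pos|ft_force"
python3 - <<'E'
from h import *
snap("top","t9");snap("scene","s9")
im=cv2.imread("pics/raw_t9.png")
for ch in [im[145:212,215:345].max(2)]:
    for r in ch[::2]: print("".join(" .:-=+*#%@"[9-min(9,v//25)] for v in r))
im=cv2.imread("pics/raw_s9.png")
for r in im[150:245:2,225:345].max(2): print("".join(" .:-=+*#%@"[9-min(9,v//25)] for v in r))
E
```

```text
time_s: 13.98
tcp_pos: [0.4418, 0.151, 0.2083]
ft_force: [-0.2, 0.0, 0.4]
+*###%%%*+++++++++++++++++++++++++++++++++++++++++++++++++++#%%%#######*+++*######%%%*++****+++++++++++++++**+++++++++++++++++++++
+*###%%%*++++===+++++++++++++++++++++++===++++++++++++++++==+#%%%%####%%%%%%%%##%%%%*+++++****++++++++++**#%*+===--:::..-++++++++=
+#%%%%%#*++++++++++++++++++++++++++++++====++=+++++++++++++++++*#%%%%%%%%%%%%%%#*=-::::...............:=*%#%#+=:::::::::=*++++++++
*%%%%#%%*++++++++++++++++++++++++++++++====+======---:::...........-**********-....................::=*#####%%#*=:::::::=*++++++++
*%%%%%%*+++++=====-----:::::::::::::::...................................................:...::::.:-*##**#%%%%%%#*+-....-=++++++++
%%%%%%*++++=:...................................................................................:-*%%%##%%%%%%%%%%#*=::.:=++++++++
%%%%%%*+++++-.................................................................................:-*%%%%%%%%%%%%%%%%%%###*++**+++++++
%%@%#++++++=:................................................................................:+#%%%%%%%%%%%%%
[... 8535 characters left out ...]
***********+=------.            +****#******************************+++****+++=--:::...........
.::::-++******************************+=---.             +**********************************************+-::::::.....:::
.....   :+******************************+=:              =***********#*********************************+:  .::::::::::::
:....:::--********************************+-             =*****#*********#************************#****-     .::::::::::
::...:-***********************************=:::           .+********+===++******************************=:      .::::::::
::::::=**********+*++++******+-++****+***+::::--          -=======--------=***************************+=--:       ::::::
```

The upper tote now lies on its feet on the board, low end towards −y (top view px 223–273 × 173–193). Next I'll measure both totes with line fits on the same edges: the far long rim and the low end.

```bash
cat >> h.py <<'E'
def edge(im,p,q,nrm,half=4):
    """line fit of strongest bright-outside edge along p-q; nrm = outward image normal"""
    p,q,n=np.float32(p),np.float32(q),np.float32(nrm)/np.linalg.norm(nrm)
    s=np.linspace(0,1,30)[:,None];k=np.arange(-half,half+.01,.25)
    B=p+s*(q-p);X=B[:,None]+k[None,:,None]*n
    g=cv2.remap(im,X[...,0].astype(np.float32),X[...,1].astype(np.float32),cv2.INTER_LINEAR)
    g=cv2.GaussianBlur(g.astype(np.float32),(7,1),1.5);d=np.gradient(g,axis=1);i=d.argmax(1)
    pts=np.array([B[j]+k[i[j]]*n for j in range(30)],np.float32)
    off=k[i];ok=abs(off-np.median(off))<1.5
    vx,vy,x,y=cv2.fitLine(pts[ok],cv2.DIST_HUBER,0,.01,.01).ravel()
    return np.array([x,y]),np.array([vx,vy]),int(ok.sum()),float(np.median(off))
E
python3 - <<'E'
from h import *
T=cv2.imread("pics/raw_t9.png").max(2);S=cv2.imread("pics/raw_s9.png").max(2)
def along(name,l,zs,a,b):
    p,v,n,m=l;A,B=[ray("top",*(p+v*((np.dot(w-p,v)))),zs) for w in(np.array(a),np.array(b))]
    print(name,n,m,A.round(4),B.round(4),"ang",np.degrees(np.arctan2(*(B-A)[[1,0]])).round(2));return A,B
out={}
for nm,far,fn,end,en,yaw in(("upper",((232,174.5),(268,173)),(0,-1),((273.5,178),(273.5,187)),(1,0),-88),
                     ("lower",((295,176),(317,153)),(-1,-1),((325,149),(333,156)),(1,-1),-45)):
    A,B=along(nm+" far",edge(T,*far,fn),.084,*far)
    C,D=along(nm+" lowend",edge(T,*end,en),.062,*end)
    u=(B-A)[:2];u/=np.linalg.norm(u);y=np.array([-u[1],u[0]])   # tote x, tote y
    M=((C+D)/2)[:2];yf=30*.001
    # far side is +y for both
    lat=((A+B)/2)[:2]@y-yf;lon=M@u-.080
    c=u*lon+y*lat;print(nm,"centre",c.round(4),"yaw",np.degrees(np.arctan2(u[1],u[0])).round(2))
E
```

```text
upper far 30 1.25 [ 0.4733 -0.0167  0.084 ] [ 0.4767 -0.1307  0.084 ] ang -88.3
upper lowend 18 -1.5 [ 0.4588 -0.1419  0.062 ] [ 0.4298 -0.144   0.062 ] ang -175.95
upper centre [ 0.4447 -0.0629] yaw -88.3
lower far 30 1.75 [ 0.464  -0.2119  0.084 ] [ 0.5365 -0.2849  0.084 ] ang -45.16
lower lowend 30 -0.5 [ 0.5492 -0.3179  0.062 ] [ 0.5254 -0.3427  0.062 ] ang -133.87
lower centre [ 0.482  -0.2725] yaw -45.16
```

Run:
```python
from h import *
from scipy.spatial.transform import Rotation as R
T=cv2.imread("pics/raw_t9.png").max(2)
for v in(178,182,186): print("L",v,T[v,215:232],"R",T[v,264:284])
for u in (222,223,224):print(ray("top",u,183,.084))
for a,b in(((273,176),(273,183)),((272,182),(272,189))):
    p,v,n,m=edge(T,a,b,(1,0),5);print(p,v,n,m,ray("top",*p,.062))
o=ctrl.observe();M=R.from_quat(o["tcp_rot"]).as_matrix();p=o["tcp_pos"];print(p,M[:,0],o["gripper_width"])
print("shift tool",M.T@(np.array([.4448,-.069,.12])-p))
```

```text
L 178 [ 96  96  98 101 103  79  54  72  62  36  32  33  32  33  33  33  33] R [ 33  33  31  31  33  34  33  43  96 116 114 112 112 113 112 112 123 128
 133 180]
L 182 [95 85 60 47 49 52 53 49 38 30 31 35 42 44 45 45 45] R [ 45  48  54  79  95  96  86  70  80  89  97 104 104 104 101 110 181 212
 209 208]
L 186 [108 108 107 104 103  83  59  49  37  31  30  36  42  45  47  44  44] R [ 45  45  44  44  47  56  55  53  57  68  92 103 103 103 101 109 181 217
 216 216]
[0.44379105 0.01514414 0.084     ]
[0.44370652 0.01199141 0.084     ]
[0.44362198 0.00883875 0.084     ]
[271.75    179.83794] [ 0.00957172 -0.99995416] 30 -1.25 [ 0.45348213 -0.14283215  0.062     ]
[273.025   186.97241] [ 0.29963362 -0.95405436] 17 0.5 [ 0.43017902 -0.14618481  0.062     ]
[0.44212199 0.14839753 0.20780655] [-4.75975790e-02  9.98866588e-01 -9.74805710e-05] 0.08425845885031681
shift tool [-0.21727004 -0.00762542  0.08783184]
```

```bash
python3 -m pendant '[[0,0,0.006,-0.054,-0.002,0,0],[0,0,0,-0.054,-0.002,0,0],[0,0,0,-0.054,-0.002,0,0],[0,0,0,-0.055,-0.002,0.02,0],[0,0,0,0,0,0.05,0],[0,0,0,0,0,0.04,0],[0,0,0,0,0,0,0]]'| egrep "time|tcp|ft_force"
```

```text
time_s: 14.95
tcp_pos: [0.4395, -0.0689, 0.0962]
tcp_rot: [0.697, 0.717, -0.001, -0.002]
ft_force: [-0.1, 0.2, 1.1]
```

```bash
python3 -m pendant '[[0,0,0,0,0.0055,0.035,0],[0,0,0,0,0,0.03,0],[0,0,0,0,0,0.011,0],[0,0,0,0,0,0,0]]'| egrep "tcp|ft_force"
python3 -m pendant '[[0,0,0,0,0,0,1],[0,0,0,0,0,0,1],[0,0,0,0,0,0,1],[0,0,0,0,0,0,1]]' 35 | egrep -v rot
```

```text
tcp_pos: [0.4473, -0.0687, 0.0229]
tcp_rot: [0.697, 0.717, 0.0, 0.0]
ft_force: [0.1, 0.1, -0.6]
time_s: 15.95
tcp_pos: [0.4475, -0.0687, 0.0232]
ft_force: [-5.2, -0.2, 16.3]
gripper_width: 0.0585
grip_force: 33.9
```

```bash
python3 -m pendant '[[0,0,0,0,0,-0.005,1],[0,0,0,0,0,-0.03,1],[0,0,0,0,0,-0.05,1],[0,0,0,0,0,-0.035,1],[0,0,0.058,0,0,0,1],[0,0,0.058,0,0,0,1],[0,0,0.058,0,0,0,1],[0,0,0.058,0,0,0,1],[0,0,0.058,0,0,0,1],[0,0,0.058,0,0,0,1]]' | egrep -v time
python3 -m pendant '[[0,0,0.058,0,0,0,1],[0,0,0.058,0,0,0,1],[0,0,0.058,0,0,0,1],[0,0,0.058,0,0,0,1],[0,0,0.058,0,0,0,1],[0,0,0.058,0,0,0,1],[0,0,0.058,0,0,0,1],[0,0,0,0,0,0,1]]'
python3 - <<'E'
from h import *
from scipy.spatial.transform import Rotation as R
o=ctrl.observe();M=R.from_quat(o["tcp_rot"]).as_matrix();p=o["tcp_pos"];print(p,np.degrees(np.arctan2(M[1,0],M[0,0])))
u=np.array([-.705,.709]);t=np.array([.4848,-.2725])+.0062*u
print("target",t,"shift",M.T@(np.array([*t,p[2]])-p),"q7",o["joint_positions"])
E
```

```text
tcp_pos: [0.4468, -0.0683, 0.1425]
tcp_rot: [0.969, 0.247, 0.0, -0.0]
ft_force: [0.1, -0.0, -3.3]
gripper_width: 0.0587
grip_force: 39.2
time_s: 18.2
tcp_pos: [0.4469, -0.0682, 0.1424]
tcp_rot: [0.927, -0.375, 0.0, -0.0]
ft_force: [-0.8, 0.6, -2.8]
gripper_width: 0.0591
grip_force: 39.3
[ 0.44692287 -0.06821038  0.14240849] -44.03348450088042
target [ 0.480429  -0.2681042] shift [ 1.63030612e-01  1.20421011e-01 -4.51100517e-06] q7 [ 0.4368969   0.20246956 -0.39108208  2.07549985  0.09944048  0.88064222
 -2.34969914]
```

```bash
python3 -m pendant '[[0,0,0.006,0.041,0.03,0,1],[0,0,0,0.041,0.03,0,1],[0,0,0,0.041,0.03,0,1],[0,0,0,0.04,0.03,0,1],[0,0,0,0,0,0.02,1],[0,0,0,0,0,0.01,1],[0,0,0,0,0,0,1],[0,0,0,0,0,0,1]]'
python3 - <<'E'
from h import *
snap("scene","s10")
im=cv2.imread("pics/raw_s10.png").max(2)
for i,r in enumerate(im[165:240,265:350]): print(165+i,"".join(" .:-=+*#%@"[9-min(9,v//25)] for v in r))
E
```

```text
time_s: 19.2
tcp_pos: [0.4781, -0.2681, 0.1127]
tcp_rot: [0.924, -0.383, 0.0, -0.0]
ft_force: [-0.3, -0.1, -3.2]
gripper_width: 0.0589
grip_force: 39.2
165 ........:..  .....       ..   .+*############################*=                      
166 ........::.. .... .           .:=*###########################*=                      
167 .....:::::. ...   .            .==*##############*###########*-                      
168 .....:::::......  .            .==+*#####################*###+-                      
169 ......:::::...:.                :==+*#######*********#######+-.              ..      
170 ......::::::.::.                .:===+*########*##########*+=-                       
171 =============--::.               .++===+**##############*+==-.           .           
172 ********+=+****==-.     .        .*#+=====++**######**+====-.                        
173 #######**++==+***+=:..           .*%#*+====================.                         
174 *########**++++=-----:..         .*%%%#*+==----------==++*=.                         
175 ********###****=::--===:.        .*%%%%%#*++
[... 5101 characters left out ...]
 .+**********************************************+-:::::::.......:::::
233                 .+**********************************************+:::::.::.......:::..
234                  +**********************************************+-:::...........:::..
235                  =***********************************************=:::...........::::.
236                  +**********************************************+-...::.......:::::::
237 .                =**********************************************=.......:...:::::::::
238 ::               =*********************************************+.  ...:::.:::::::::::
239 :::              =*********************************************=    .::::::::::::::::
```

Run:
```python
from h import *
im=cv2.imread("pics/raw_s10.png").max(2).astype(float)
def cross(r,c0,c1):
    x=np.arange(c0,c1+1);v=im[r,c0:c1+1];h=(v.min()+v.max())/2;s=v>h
    i=np.where(s[1:]!=s[:-1])[0];return [round(x[k]+(h-v[k])/(v[k+1]-v[k]),2) for k in i]
print("upper R",{r:cross(r,324,334) for r in range(202,210)});print("lower L",{r:cross(r,277,288) for r in range(207,218)})
print("upper L",{r:cross(r,279,289) for r in range(197,206)});print("lower R",{r:cross(r,326,333) for r in range(212,220)})
u=np.array([.7051,-.7091]);w=np.array([-.7091,-.7051]);k=.080
Lc=np.array([.482,-.2725]);Uc=np.array([.4781-.0028,-.2681])-.0062*np.array([-.705,.709])
print("Uc",Uc,"d lon,lat",(Uc-Lc)@u,(Uc-Lc)@w)
f=lambda c,a,b,z:proj("scene",np.array([*(c+a*u+b*w),z])).round(2)
zu=.009+.1127-.0232
print("pred U high near",f(Uc,.082,.03,zu+.075),"U low near",f(Uc,-.080,.03,zu+.053),"far",f(Uc,-.080,-.03,zu+.053))
print("pred L high near",f(Lc,-.082,.03,.084),"L low near",f(Lc,.080,.03,.062),"px/mm",(f(Lc,.001-.082,.03,.084)-f(Lc,-.082,.03,.084)))
```

```text
upper R {202: [np.float64(327.35)], 203: [np.float64(332.48)], 204: [np.float64(332.68)], 205: [np.float64(332.68)], 206: [np.float64(332.62)], 207: [np.float64(332.38)], 208: [np.float64(332.33)], 209: [np.float64(332.46)]}
lower L {207: [np.float64(283.45)], 208: [np.float64(282.98)], 209: [np.float64(281.89)], 210: [np.float64(281.84)], 211: [np.float64(281.97)], 212: [np.float64(282.02)], 213: [np.float64(282.02)], 214: [np.float64(282.26)], 215: [np.float64(282.36)], 216: [np.float64(282.36)], 217: [np.float64(282.34)]}
upper L {197: [np.float64(282.85)], 198: [np.float64(283.46)], 199: [np.float64(283.89)], 200: [np.float64(284.23)], 201: [np.float64(284.37)], 202: [np.float64(284.38)], 203: [np.float64(284.42)], 204: [np.float64(284.31)], 205: [np.float64(283.93)]}
lower R {212: [np.float64(332.22)], 213: [np.float64(332.24)], 214: [np.float64(330.5)], 215: [np.float64(331.78)], 216: [np.float64(332.07)], 217: [np.float64(332.02)], 218: [np.float64(331.53)], 219: [np.float64(331.2)]}
Uc [ 0.479671  -0.2724958] d lon,lat -0.0016451561199999857 0.0016485324799999717
pred U high near [333.   215.32] U low near [281.66 213.5 ] far [284.18 201.62]
pred L high near [280.53 228.25] L low near [328.71 239.93] px/mm [0.29 0.04]
```

Run:
```python
from h import *
for f in("s9","s10"):
    im=cv2.imread(f"pics/raw_{f}.png").max(2).astype(float)
    def cross(r,c0,c1):
        x=np.arange(c0,c1+1);v=im[r,c0:c1+1];h=(v.min()+v.max())/2;s=v>h
        i=np.where(s[1:]!=s[:-1])[0];return [float(round(x[k]+(h-v[k])/(v[k+1]-v[k]),2)) for k in i]
    print(f,"lower L",{r:cross(r,276,287) for r in range(226,236)});print("lower R",{r:cross(r,323,333) for r in range(226,246,2)})
```

```text
s9 lower L {226: [281.6], 227: [281.54], 228: [281.45], 229: [281.16], 230: [281.34], 231: [281.42], 232: [281.43], 233: [281.44], 234: [281.59], 235: [281.63]}
lower R {226: [325.5, 330.35], 228: [329.7], 230: [328.72], 232: [328.15], 234: [328.21], 236: [329.53], 238: [328.61], 240: [328.14], 242: [328.66], 244: [330.17]}
s10 lower L {226: [281.78], 227: [281.58], 228: [281.65], 229: [281.34], 230: [281.38], 231: [281.46], 232: [281.45], 233: [281.48], 234: [281.61], 235: [281.66]}
lower R {226: [330.35], 228: [329.61], 230: [328.78], 232: [329.31], 234: [329.54], 236: [329.53], 238: [328.62], 240: [328.11], 242: [328.6], 244: [329.7]}
```

Scene and top views agree to under 1 mm, so what's left is a +2.3 mm correction in world x. I'll apply that and descend; the reported z should be ≈ 0.086 when seated, or ≈ 0.090 if a foot is caught.

```bash
python3 -m pendant '[[0,0,0,0.0016,-0.0016,0.006,1],[0,0,0,0,0,0.008,1],[0,0,0,0,0,0.006,1],[0,0,0,0,0,0,1]]' | egrep 'tcp|ft'
```

```text
tcp_pos: [0.4795, -0.2683, 0.0913]
tcp_rot: [0.923, -0.384, -0.001, -0.0]
ft_force: [-0.4, 0.7, -2.9]
```

```bash
python3 -m pendant '[[0,0,0,0.0006,-0.0006,0.0025,1],[0,0,0,0,0,0,1]]' | egrep 'tcp|ft'
python3 -m pendant '[[0,0,0,0,0,0.0015,1],[0,0,0,0,0,0,1]]' | egrep 'pos|ft'
python3 -m pendant '[[0,0,0,0,0,0.001,1],[0,0,0,0,0,0,1]]' | egrep 'pos|ft'
```

```text
tcp_pos: [0.4808, -0.2685, 0.0894]
tcp_rot: [0.923, -0.384, -0.0, 0.0]
ft_force: [-0.7, -1.0, -2.5]
tcp_pos: [0.4807, -0.2685, 0.088]
ft_force: [0.0, -0.8, -2.5]
tcp_pos: [0.4808, -0.2685, 0.087]
ft_force: [0.4, -0.2, -2.1]
```

```bash
python3 -m pendant '[[0,0,0,0,0,0.001,1],[0,0,0,0,0,0,1]]' | egrep 'pos|ft'
python3 -m pendant '[[0,0,0,0,0,0.001,1],[0,0,0,0,0,0,1]]' | egrep 'pos|ft'
```

```text
tcp_pos: [0.4806, -0.2689, 0.0864]
ft_force: [-4.9, -0.6, 6.9]
tcp_pos: [0.481, -0.2691, 0.0862]
ft_force: [-7.5, 0.3, 21.2]
```

Contact at z ≈ 0.0865 means the feet are down in their seats. I'll relieve the load, release gently and rise.

```bash
python3 -m pendant '[[0,0,0,0,0,-0.001,1],[0,0,0,0,0,0,1],[0,0,0,0,0,0,0.25],[0,0,0,0,0,0,0.2],[0,0,0,0,0,0,0],[0,0,0,0,0,0,0],[0,0,0,0,0,0,0]]' 20 | egrep 'time|pos|ft|wid'
python3 -m pendant '[[0,0,0,0,0,-0.02,0],[0,0,0,0,0,-0.04,0],[0,0,0,0,0,-0.06,0],[0,0,0,0,0,-0.06,0],[0,0,0,-0.05,0.03,-0.03,0],[0,0,0,-0.05,0.03,0,0],[0,0,0,-0.05,0.03,0,0],[0,0,0,-0.05,0.03,0,0],[0,0,0,-0.05,0,0,0],[0,0,0,0,0,0,0]]'
python3 - <<'E'
from h import *
snap("scene","s11");snap("top","t11")
im=cv2.imread("pics/raw_s11.png").max(2)
for i,r in enumerate(im[195:256:2,265:345]): print(195+2*i,"".join(" .:-=+*#%@"[9-min(9,v//25)] for v in r))
im=cv2.imread("pics/raw_t11.png").max(2)
for i,r in enumerate(im[135:205:2,280:350]): print(135+2*i,"".join(" .:-=+*#%@"[9-min(9,v//25)] for v in r))
E
```

```text
time_s: 21.88
tcp_pos: [0.4808, -0.2684, 0.086]
ft_force: [0.3, 0.2, 0.1]
gripper_width: 0.0857
time_s: 23.12
tcp_pos: [0.2206, -0.1752, 0.295]
tcp_rot: [0.923, -0.384, 0.001, 0.001]
ft_force: [0.8, -0.1, -1.0]
gripper_width: 0.0856
grip_force: 0.0
195 .              .::::::::::::::::::-=+==========-......... .  ..........     . ..
197                  .::::::::::::.:::==+==========-.  ..            .   ....   ....
199                    .::::::::::...:=++==========-:::.                   .........
201                      .::::::::::::=++========+=---:::.                      ....
203                     =+++===---:::-=+===========-----::.              .       ...
205                     =**************+++++++==-------------:.       ..   ...    ..
207                     =***+=====+******************+++++++==-::.    ..   .        
209                     +******************************+************+++=:          .
211                    .*****************************+===+=+***********+:    .......
213                   .=+*********#************************************+-.     . ...
2
[... 3708 characters left out ...]
******-::::::-=++********
187 ...........:-*######**%%#*##********************+-:::::::::-+++++*****
189 ::::::::::::::=*%###%%%###*********************+-::::::::::=##########
191 ::::::::::::::::-*%%####*********************+=::::::------+*+++++++**
193 ::::::::::::::::::=*###********************=-----------::::=++++++++**
195 ::::::::::::------:::-=++************==**+-::::::::::::::::-+++++++++*
197 ::::::::::::::::::::::::::::=++-::=*****=:::--------------::=+++++++++
199 ::::::::::::::::::::::::::::::::::::-------:::---:---=+++***++++++++++
201 ::::::::--::::::--:--==++****+**++++++++++++++++++**++++++++++++++++++
203 *+++++++++++++++++***+++++++++++++++++++++++++++++++++++++++++++++++++
```

The silhouette dropped equally at both ends (about 6.5 px, matching the 26 mm descent), so the tote is level. I'll do a quick check that the lower tote stayed put, then hand in.

Run:
```python
from h import *
def cross(im,r,c0,c1):
    x=np.arange(c0,c1+1);v=im[r,c0:c1+1];h=(v.min()+v.max())/2;k=np.where((v>h)[1:]!=(v>h)[:-1])[0][0];return round(float(x[k]+(h-v[k])/(v[k+1]-v[k])),2)
for f in("s9","s11"):
    im=cv2.imread(f"pics/raw_{f}.png").max(2).astype(float);print(f,[cross(im,r,276,287) for r in range(228,240,2)],[cross(im.T,c,236,250) for c in(290,300,310,320)])
a,b=[cv2.imread(f"pics/raw_{f}.png").max(2).astype(float) for f in("s10","s11")]
for c in(288,292,320,326,330):print(c,cross(a.T,c,192,206),cross(b.T,c,198,213))
```

```text
s9 [281.45, 281.34, 281.43, 281.59, 281.62, 281.71] [243.35, 244.67, 246.83, 245.46]
s11 [281.26, 281.39, 281.4, 281.58, 281.6, 281.71] [242.79, 244.49, 246.62, 245.53]
288 197.05 202.79
292 197.56 203.49
320 201.34 205.38
326 202.12 207.97
330 202.34 208.22
```

```bash
python3 -c "
from workcell import ctrl
print(ctrl.sign_off())"
```

```text
the job is handed in; nothing more can be done
None
```

The standing tote was tipped onto the board, turned and set level on the resting tote with its feet in the seats; the resting tote measured unmoved, and the job was released and handed in at about 23 s. The first push passed over the standing tote because the arm's reported height was about 29 mm low, and the loose items were not rechecked at the end.

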